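Push the specimen carrier through its L-shaped slot to the viewing place

TASK

Bring the specimen to the viewing place of the microscope stage: with a fingertip, push the round specimen carrier so that its guide pin runs along the L-shaped slot to the corner, turns it, and goes on all the way to the closed end of the slot between the two low light bars. Only push it: do not pick it up or tip it, its pin stays down in the slot. Leave the dish, the vial and the eyepiece where they stand, and finish with the hand clear of everything.

Things in the scene. Friction and masses are not known exactly. Their poses are not given: they have to be found in the camera images.
- stage: Grey stage plate, 340 x 300 x 26 mm, fixed flat on the table (top 26 mm above it), position and yaw vary. Origin: centre of its underside, z up. An L-shaped slot 14.5 mm wide with a dark floor is sunk 23 mm into it: from the start (x -50, y -50 mm) along +x to the corner (50, -50), then along +y to the closed end (50, 50). Nothing else holds the carrier.
- carrier: Loose carrier: aluminium disc 60 mm across, 14 mm high; on it a white cup 46 mm across, 28 mm high in all, yellow card on top; about 0.35 kg. A 12 mm pin reaches 20 mm down from the disc's centre into the slot. Origin: centre of the disc's underside, 26 mm above the table. It slides with 1 to 3 N (askew more), stays where left, turns freely. Push low on the disc: pushed high against a stop it tips.
- slot_start (a point): Start of the first leg, on the plate's top (26 mm above the table); axes as the plate's. The carrier starts 0 to 30 mm from here along the first leg. The slot points are pin-centre positions on the centre line; the pin has 1.25 mm of play each way.
- slot_corner (a point): Corner of the L, centre line of both legs, on the plate's top surface; the first leg ends here.
- slot_end (a point): Closed end of the second leg, on the plate's top: the carrier's origin is here when it is home. Beside it two fixed light bars, 10 x 60 mm, 30 mm high above the plate, lie along the plate's y, centred 44 mm to its -x and +x and 10 mm beyond it in +y (78 mm between them).
- dish: Closed glass petri dish, 63 mm in diameter, 16 mm high, loose on the plate's top inside the angle of the L, away from the slot; to be left alone. Origin: centre of its underside.
- vial: Amber glass vial with a white cap, 28 mm in diameter, 55 mm high, standing loose on the table beside the plate; to be left alone. Origin: centre of its underside.
- eyepiece: Black microscope eyepiece, 38 mm in diameter, 50 mm high, standing loose on the table beside the plate; to be left alone. Origin: centre of its underside.
There are look-alikes about, which are no part of the job. There is more than one size of the carrier; the job needs the smallest.

How it is judged:
By the outcome, as a careful person would: the job done as asked, in the order asked, and still so for the second after the job is handed in, with the robot touching nothing.
It also fails if it takes over 45 s, if anything falls off the work surface, if the arm or the gripper's body presses on something with over 40 N, if the wrist force passes 120 N, or if a joint passes its speed limit or range.

ROBOT

A 6-joint arm with a two-finger parallel gripper is mounted at the origin on the work surface. World frame = base frame: x ahead of the robot, y to its left, z up, the work surface at z = 0. Lengths are in m, angles in rad, forces in N, time in s.
With the tool pointing down it reaches from about 0.35 to 0.975 m from the base axis. Payload 4.9 kg.
Tool frame: the origin (TCP) lies midway between the tips of the shut fingers; the grasp point (between the pads) lies 19 mm behind it; z points along the fingers, y is the direction in which the jaws open and shut (so a half turn about z gives the same grasp; the last joint's range is limited). The gripper opens to 85 mm and grips with 20 to 120 N. Pads are 22 mm wide; open, the fingers measure 114 mm over their backs; the gripper's body (76 mm by 85 mm) begins 54 mm behind the grasp point. The pads swing forward as they close: fully open they stand 13 mm farther back than shut.
Start: joints at [1.089, 0.053, 1.613, -0, 1.476, -0.119], TCP at [0.222, 0.584, 0.231] pointing down, gripper open.
Joint ranges: [-3.01, 3.01], [-1.01, 2.22], [0.06, 2.58], [-1.02, 4.17], [0.09, 2.62], [-3.14, 3.14]. Speed limits (rad/s): [2.57, 2.57, 3.14, 3.14, 3.14, 3.14].

INTERFACE

Orientations are given as a unit quaternion [w, x, y, z].
In Python, from plant import manip, cams gives the robot as it stands.
- The arm moves only by the tool jog_arm, never from a script. Its argument "targets" is a list of rows, each a list of 4 numbers: the shift along the tool's x, y, z in m, then the turn about the tool's z in degrees. A call has 1 to 5 rows; each row is the pose to reach, as a shift and turn from the pose commanded when the call began, along the tool's axes at that moment; what a row does not reach only later rows make up. A row lasts 1/12 s, in which the tool goes at most 41.7 mm and 7.16 degrees, less where a joint would pass 70% of its speed; a pose out of reach is approached as far as the arm can. A call with a gripper value outside its range is refused whole. "fingers" is the opening, from 0 (shut) to 1 (fully open), set as the call begins (left out, the last holds). The fingers move at their own pace and stop on an object; the grip force is fixed at half the most. Time passes only in rows, so rows that repeat a pose let the fingers close. It gives the time, the measured TCP pose, the force and the opening at its end, in the units of the state.
- manip.state(): the state, without advancing time (a new reading comes with each control period).
- cams.grab_frame(name): name is "scene" or "top"; returns the picture (420x560x3 uint8, red, green, blue); there is no depth.
- cams.get_calibration(name): a dict with "camera_matrix" (3x3 intrinsics, pixels), "cam_to_world" (4x4, takes a point from camera to world coordinates). Camera axes: x right, y up, looking along -z (the intrinsics and any distortion apply to the point x, -y, -z); pixel columns grow to the right and rows downward; lengths in m; the calibration is good to about 2 mm. A picture is of the moment at which its call begins. get_calibration takes no time and is no camera call.
- manip.job_done(): hands the job in, once; it reports no verdict.
The state is a dict: "time": time; "joint_pos": joint angles; "joint_vel": joint speeds; "joint_efforts": joint torques, N m; "tool_pos": TCP position; "tool_rot": TCP orientation; "contact_force": force on the tool from outside, world axes, zero at the start; "ft_torque": the same for the moment, N m; "gripper_width": opening from 0.0 (shut) to 1.0 (fully open).
Only numpy, scipy, OpenCV 4.12 (cv2) and the standard library are available. Lean on these libraries where they do the work, as an engineer would, in place of code of your own. Each camera call takes 0.05 s, during which the arm holds its last target. There are 200 camera calls.

## Working session

There is one attempt and no reset: what is moved stays moved. The work goes in short steps, Python scripts to look and compute and a tool call to move; the robot and the scene stay as the last step left them, time stands still between calls to the robot, and variables do not carry over. Pictures are saved under pics/ and viewed, about 8 in all and at most 12, crops included, and the job is handed in when it is done.

Besides the shell and the picture viewer there is one more tool, called after ">>>" by a JSON object that holds its "name" and its "arguments". jog_arm: Moves the arm, as the interface text tells. Its arguments: {"type":"object","properties":{"targets":{"type":"array"},"fingers":{"type":"number"}},"required":["targets"]}

```bash
mkdir -p pics; python3 - <<'E'
from plant import manip, cams
import cv2
for n in("scene","top"):
    f=cams.grab_frame(n); cv2.imwrite(f"pics/{n}0.png",f[:,:,::-1]); c=cams.get_calibration(n); print(n,c)
s=manip.state(); print(s["time"],s["tool_pos"],s["tool_rot"],s["gripper_width"])
E
```

```text
scene {'camera_matrix': array([[420.07165678,   0.        , 275.86116951],
       [  0.        , 420.07165678, 213.07911188],
       [  0.        ,   0.        ,   1.        ]]), 'cam_to_world': array([[ 0.38406365, -0.73831553,  0.55442339,  1.10719156],
       [ 0.9232682 ,  0.3016231 , -0.23790615, -0.18987495],
       [ 0.00842291,  0.60325259,  0.79750572,  0.71141871],
       [ 0.        ,  0.        ,  0.        ,  1.        ]])}
top {'camera_matrix': array([[388.6641065 ,   0.        , 278.17009292],
       [  0.        , 388.6641065 , 206.7790865 ],
       [  0.        ,   0.        ,   1.        ]]), 'cam_to_world': array([[ 0.02860945,  0.99683966, -0.07410928,  0.55810269],
       [-0.999498  ,  0.02751856, -0.01569973, -0.00802685],
       [-0.01361074,  0.07452124,  0.99712654,  0.94517018],
       [ 0.        ,  0.        ,  0.        ,  1.        ]])}
0.1 [0.22155572 0.5838081  0.23017263] [-2.91218744e-04  1.80416944e-01  9.83589786e-01 -8.80232034e-04] 0.9994003985796511
```

View pics/top0.png

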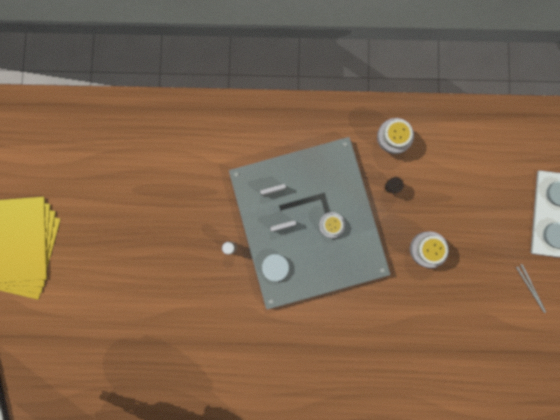

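View pics/scene0.png

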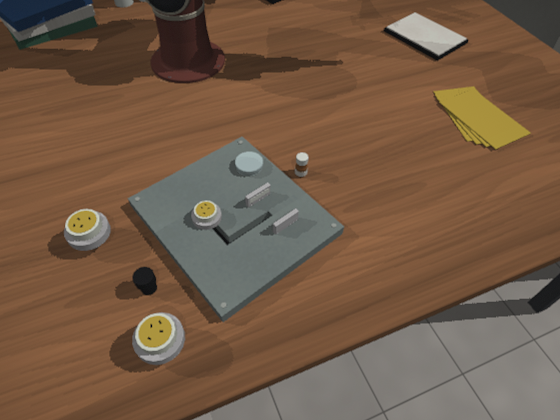

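Top view: the plate spans (231,170)–(389,272). The slot end is near (281,207) and its corner near (322,196).

Candidates for the carrier:
- small cup on the plate at (332,225)
- larger cup at (396,134), on the table
- larger cup at (431,249), on the table

I choose (332,225), which is the smallest and the one sitting in the slot. Next I'll measure and check a crop.

```bash
cat > h.py <<'E'
import numpy as np, cv2
from plant import manip, cams
from scipy.spatial.transform import Rotation as R
def ray(n,uv,z):
    c=cams.get_calibration(n);K=c["camera_matrix"];T=c["cam_to_world"]
    d=np.linalg.solve(K,[uv[0],uv[1],1.]);d=T[:3,:3]@[d[0],-d[1],-d[2]]
    return T[:3,3]+d*(z-T[2,3])/d[2]
def blobs(m,amin):
    n,l,s,c=cv2.connectedComponentsWithStats(m)
    return [(s[i,4],c[i],l==i) for i in range(1,n) if s[i,4]>amin]
def yellow(f):
    h=cv2.cvtColor(f,cv2.COLOR_RGB2HSV)
    return cv2.inRange(h,(18,140,100),(32,255,255))
E
python3 - <<'E'
from h import *
f=cv2.imread("pics/top0.png")[:,:,::-1].copy()
h=cv2.cvtColor(f,cv2.COLOR_RGB2HSV)
print([h[p[1],p[0]].tolist() for p in [(300,170),(340,255),(300,202),(332,225),(240,120)]])
m=cv2.inRange(h,(60,10,50),(110,90,170)); m[:120]=0
m=cv2.morphologyEx(m,cv2.MORPH_CLOSE,np.ones((5,5)))
b=max(blobs(m,500),key=lambda x:x[0]); print(b[0],b[1])
cn,_=cv2.findContours(b[2].astype(np.uint8),0,2); r=cv2.minAreaRect(cv2.convexHull(max(cn,key=cv2.contourArea)))
q=cv2.boxPoints(r); W=np.array([ray("top",p,.026) for p in q])[:,:2]; print(q.round(1).tolist(),W.round(4).tolist(),[round(float(np.linalg.norm(W[i]-W[i-1])),4) for i in range(4)])
for n in("top","scene"):
    g=cv2.imread(f"pics/{n}0.png")[:,:,::-1].copy()
    for a,c,_ in blobs(cv2.morphologyEx(yellow(g),cv2.MORPH_CLOSE,np.ones((3,3))),25): print(n,a,c.round(1),ray(n,c,.054).round(4))
cv2.imwrite("pics/crop1.png",cv2.resize(f[125:320,215:400],None,fx=3,fy=3,interpolation=cv2.INTER_CUBIC)[:,:,::-1])
E
```

```text
[[80, 18, 128], [83, 18, 129], [60, 13, 57], [24, 145, 188], [13, 132, 147]]
16148 [309.40097845 222.05932623]
[[228.6999969482422, 171.3000030517578], [350.29998779296875, 137.39999389648438], [388.3999938964844, 273.8999938964844], [266.79998779296875, 307.8999938964844]] [[0.7082, 0.1273], [0.798, -0.1618], [0.4766, -0.2552], [0.3899, 0.0263]] [0.3339, 0.3027, 0.3347, 0.2945]
top 307 [398.4 132.5] [ 0.805  -0.2683  0.054 ]
top 5074 [ 25.8 244.3] [0.5217 0.5845 0.054 ]
top 105 [333.  224.2] [ 0.5878 -0.1206  0.054 ]
top 333 [433.2 249.5] [ 0.5368 -0.3484  0.054 ]
scene 3170 [479.8 117.5] [0.5701 0.5664 0.054 ]
scene 195 [204.8 208.8] [ 0.5873 -0.1196  0.054 ]
scene 436 [ 81.9 221.3] [ 0.5272 -0.3469  0.054 ]
scene 763 [154.7 331.2] [ 0.797  -0.2667  0.054 ]
```

View pics/crop1.png

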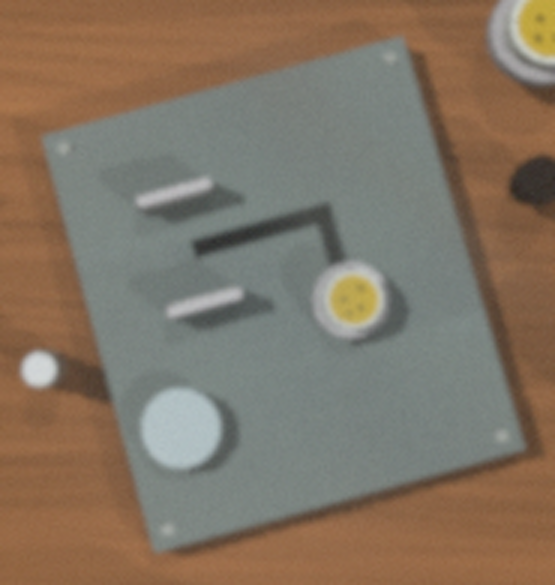

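The crop confirms the small carrier in the slot. The slot corner is at crop (323,212), the end at (200,247), the bars on either side of it, and the dish at (181,428). Next is a plate pose fit from the corners, cross-checked on slot and dish.

```bash
cat >> h.py <<'E'
def platefit():
    px=np.array([(43,133),(405,37),(526,452),(155,552)])/3+[215,125]-.33
    W=np.array([ray("top",p,.026)[:2] for p in px]); P=np.array([(.17,.15),(.17,-.15),(-.17,-.15),(-.17,.15)])
    c=W.mean(0); a=(W-c)@[1,1j]; b=P@[1,1j]; y=np.angle(np.vdot(b,a)); 
    return c,y,W
def plate_R(y): return np.array([[np.cos(y),-np.sin(y)],[np.sin(y),np.cos(y)]])
E
python3 - <<'E'
from h import *
c,y,W=platefit(); M=plate_R(y); print(c,np.degrees(y)); print("corners",((W-c)@M*1e3).round(1).tolist())
def P(n,uv,z): return ((ray(n,uv,z)[:2]-c)@M*1e3).round(1)
cr=lambda u,v:(u/3+215-.33,v/3+125-.33)
print("slotcorner",P("top",cr(323,212),.026),"end edge",P("top",cr(194,249),.026),"dish",P("top",cr(181,428),.042),"bars",P("top",cr(174,193),.056),P("top",cr(205,302),.056))
print("carrier",P("top",(333,224.2),.054),P("scene",(204.8,208.8),.054))
print("scene: end,corner", P("scene",(270,207),.026),P("scene",(222,238),.026))
print("vial",P("top",(228,248),.055),"eyep",P("top",(395,185),.05))
s=manip.state(); print(R.from_quat(s["tool_rot"],scalar_first=True).as_matrix().round(3))
for q in [(-105,-50),(50,-100)]: print(q,c+M@(np.array(q)/1e3))
E
```

```text
[ 0.59350139 -0.06628845] 16.770510864784598
corners [[170.9, 150.0], [169.5, -149.1], [-170.6, -149.7], [-169.8, 148.8]]
slotcorner [ 51.3 -48.1] end edge [49.7 58. ] dish [-81.9 103.8] bars [93.2 61.8] [ 6.3 60.8]
carrier [-21.1 -50.3] [-21.3 -49.2]
scene: end,corner [39.1 67.3] [ 39.9 -53.9]
vial [-10.8 195.5] eyep [  28.7 -213.4]
[[-0.935  0.355 -0.001]
 [ 0.355  0.935 -0.002]
 [ 0.    -0.002 -1.   ]]
(-105, -50) [ 0.50739419 -0.14445846]
(50, -100) [ 0.6702287  -0.14760831]
```

>>> {"name": "jog_arm", "arguments": {"targets": [[-0.027,-0.029,0,0],[-0.054,-0.058,0,0],[-0.081,-0.087,0,0],[-0.108,-0.116,0,0],[-0.135,-0.145,0,0]], "fingers": 0}}

```text
time: 0.52
tool_pos: [0.2965, 0.399, 0.2306]
tool_rot: [-0.0, 0.18, 0.984, -0.0]
contact_force: [1.3, -0.4, 1.0]
gripper_width: 0.3
```

>>> {"name": "jog_arm", "arguments": {"targets": [[-0.027,-0.029,0,0],[-0.054,-0.058,0,0],[-0.081,-0.087,0,0],[-0.108,-0.116,0,0],[-0.135,-0.145,0,0]]}}

```text
time: 0.93
tool_pos: [0.3713, 0.2155, 0.2309]
tool_rot: [-0.0, 0.18, 0.984, -0.0]
contact_force: [0.8, 0.6, -0.5]
gripper_width: 0.001
```

>>> {"name": "jog_arm", "arguments": {"targets": [[-0.027,-0.029,0,0],[-0.054,-0.058,0,0],[-0.081,-0.087,0,0],[-0.108,-0.116,0,0],[-0.135,-0.145,0,0]]}}

```text
time: 1.35
tool_pos: [0.4461, 0.0319, 0.2311]
tool_rot: [0.0, 0.181, 0.984, 0.0]
contact_force: [0.2, 0.6, 0.9]
gripper_width: -0.002
```

>>> {"name": "jog_arm", "arguments": {"targets": [[-0.02,-0.02,0,-7],[-0.04,-0.04,0,-14],[-0.06,-0.06,0,-21],[-0.08,-0.08,0,-28],[-0.1,-0.1,0,-35]]}}

```text
time: 1.77
tool_pos: [0.5041, -0.0965, 0.2307]
tool_rot: [-0.0, -0.126, 0.992, 0.0]
contact_force: [0.5, 0.2, 0.1]
gripper_width: -0.001
```

```bash
cat >> h.py <<'E'
def rep(q,h):
    "shift along tool axes to plate point q (mm), TCP height h (m)"
    c,y,_=platefit(); M=plate_R(y); s=manip.state(); T=R.from_quat(s["tool_rot"],scalar_first=True).as_matrix()
    p=np.array(s["tool_pos"]); w=np.r_[c+M@(np.array(q)/1e3),h]
    turn=(np.degrees(y)+180-np.degrees(np.arctan2(T[1,0],T[0,0])))%360
    turn-=360*(turn>180)
    print("t",round(s["time"],2),"plate",((p[:2]-c)@M*1e3).round(1),"z",p[2].round(4),"shift",(T.T@(w-p)).round(4),"toolturn",-round(turn,1),"F plate",(np.array(s["contact_force"][:2])@M).round(1),round(s["contact_force"][2],1),"w",round(s["gripper_width"],2))
E
python3 -c "
from h import *
rep((-90,-50),.03)"
```

```text
t 1.77 plate [-94.3  -3.2] z 0.2307 shift [-0.0063 -0.0467  0.2007] toolturn -2.2 F plate [0.6 0. ] 0.1 w -0.0
```

>>> {"name": "jog_arm", "arguments": {"targets": [[-0.003,-0.024,0.01,-2.2],[-0.004,-0.047,0.03,-2.2],[-0.004,-0.047,0.07,-2.2],[-0.004,-0.047,0.11,-2.2],[-0.004,-0.047,0.145,-2.2]]}}

```text
time: 2.18
tool_pos: [0.5186, -0.1399, 0.0838]
tool_rot: [-0.001, -0.142, 0.99, 0.0]
contact_force: [1.0, -0.2, 0.1]
gripper_width: -0.003
```

```bash
python3 - <<'E'
from h import *
rep((-90,-50),.032)
f=cams.grab_frame("scene"); cv2.imwrite("pics/s1.png",cv2.resize(f[100:320,100:380],None,fx=2.5,fy=2.5)[:,:,::-1])
E
```

```text
t 2.18 plate [-92.9 -48.9] z 0.0838 shift [-0.003  -0.0011  0.0518] toolturn -0.4 F plate [ 0.9 -0.5] 0.1 w -0.0
```

View pics/s1.png

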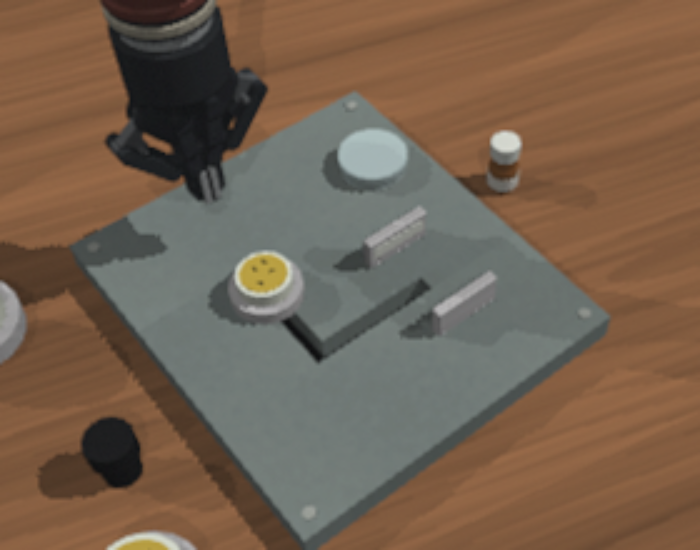

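The finger is behind the carrier, in line with the first leg, and everything else is clear. Now I'll go down and approach.

>>> {"name": "jog_arm", "arguments": {"targets": [[-0.003,-0.001,0.025,-0.4],[-0.003,-0.001,0.045,-0.4],[-0.003,-0.001,0.052,-0.4],[-0.013,-0.001,0.052,-0.4],[-0.023,-0.001,0.052,-0.4]]}}

```text
time: 2.65
tool_pos: [0.5427, -0.1341, 0.0352]
tool_rot: [0.0, -0.146, 0.989, -0.0]
contact_force: [-0.6, -0.4, 1.1]
gripper_width: -0.001
```

```bash
python3 -c "
from h import *
rep((0,-50),.032)"
```

```text
t 2.65 plate [-68.2 -50.3] z 0.0352 shift [-0.0682  0.0003  0.0033] toolturn 0.0 F plate [-0.7 -0.2] 1.1 w -0.0
```

>>> {"name": "jog_arm", "arguments": {"targets": [[-0.005,0,0.001,0],[-0.01,0,0.001,0],[-0.015,0,0.001,0],[-0.02,0,0.001,0],[-0.025,0,0.001,0]]}}

```text
time: 3.07
tool_pos: [0.5665, -0.1269, 0.0339]
tool_rot: [0.0, -0.146, 0.989, -0.0]
contact_force: [-1.4, -0.2, 0.8]
gripper_width: 0.002
```

>>> {"name": "jog_arm", "arguments": {"targets": [[-0.005,0,0,0],[-0.01,0,0,0],[-0.015,0,0,0],[-0.02,0,0,0],[-0.025,0,0,0]]}}

```text
time: 3.48
tool_pos: [0.5901, -0.1195, 0.0332]
tool_rot: [-0.0, -0.146, 0.989, 0.0]
contact_force: [-1.5, -0.6, 1.6]
gripper_width: -0.0
```

```bash
cat >> h.py <<'E'
def carrier(sv=None):
    c,y,_=platefit(); M=plate_R(y)
    for n in("top","scene"):
        g=cams.grab_frame(n)
        if sv: cv2.imwrite(f"pics/{sv}_{n}.png",cv2.resize(g[125:320,215:400] if n=="top" else g[100:320,100:380],None,fx=2.5,fy=2.5)[:,:,::-1])
        for a,u,_ in blobs(cv2.morphologyEx(yellow(g),cv2.MORPH_CLOSE,np.ones((3,3))),25):
            p=(ray(n,u,.054)[:2]-c)@M*1e3
            if max(abs(p))<150: print(n,a,p.round(1))
E
python3 -c "
from h import *
rep((9,-50),.034);carrier('a')"
```

```text
t 3.48 plate [-18.7 -50. ] z 0.0332 shift [-0.0277 -0.     -0.0008] toolturn 0.0 F plate [-1.6 -0.1] 1.6 w -0.0
scene 217 [ 23.4 -49. ]
```

>>> {"name": "jog_arm", "arguments": {"targets": [[-0.005,0,0,0],[-0.01,0,0,0],[-0.015,0,0,0],[-0.02,0,0,0],[-0.024,0,0,0]]}}

```text
time: 4.0
tool_pos: [0.6131, -0.1125, 0.0331]
tool_rot: [-0.0, -0.146, 0.989, 0.0]
contact_force: [-0.6, 0.4, -0.3]
gripper_width: -0.002
```

>>> {"name": "jog_arm", "arguments": {"targets": [[-0.001,0,0,0],[-0.002,0,0,0],[-0.003,0,0,0],[-0.003,0,0,0]]}}

```text
time: 4.33
tool_pos: [0.6156, -0.1118, 0.0333]
tool_rot: [0.0, -0.146, 0.989, 0.0]
contact_force: [-0.2, -0.1, -0.4]
gripper_width: -0.004
```

```bash
python3 -c "
from h import *
rep((9,-50),.034);carrier('b')"
```

```text
t 4.33 plate [  8.1 -50. ] z 0.0333 shift [-0.0009 -0.     -0.0007] toolturn 0.0 F plate [-0.2 -0. ] -0.4 w -0.0
scene 224 [ 49.1 -49.7]
```

>>> {"name": "jog_arm", "arguments": {"targets": [[-0.001,0,0,0],[-0.002,0,0,0],[-0.002,0,0,0]]}}

```text
time: 4.68
tool_pos: [0.6176, -0.1113, 0.0334]
tool_rot: [0.0, -0.146, 0.989, -0.0]
contact_force: [-0.8, 0.6, 0.2]
gripper_width: -0.004
```

```bash
python3 -c "
from h import *
rep((9,-50),.034);carrier('c')"
```

```text
t 4.68 plate [ 10.1 -50. ] z 0.0334 shift [ 0.0011  0.     -0.0006] toolturn 0.0 F plate [-0.5  0.8] 0.2 w -0.0
scene 228 [ 50.9 -49.7]
```

>>> {"name": "jog_arm", "arguments": {"targets": [[0.012,0,0,0],[0.012,0,-0.035,7],[0.012,0,-0.07,14],[-0.01,-0.02,-0.08,21],[-0.03,-0.045,-0.08,28]]}}

```text
time: 5.2
tool_pos: [0.6624, -0.1457, 0.1195]
tool_rot: [0.005, 0.1, 0.995, -0.001]
contact_force: [0.9, 0.1, -0.2]
gripper_width: -0.001
```

>>> {"name": "jog_arm", "arguments": {"targets": [[0,-0.02,0,7],[0,-0.02,0,14],[0,-0.02,0,21],[0,-0.02,0,28],[0,-0.02,0,35]]}}

```text
time: 5.62
tool_pos: [0.6557, -0.1655, 0.1134]
tool_rot: [0.0, 0.395, 0.919, 0.0]
contact_force: [-0.7, 0.4, 0.5]
gripper_width: -0.003
```

>>> {"name": "jog_arm", "arguments": {"targets": [[0,0,0,7],[0,0,0,14],[0,0,0,21],[0,0,0,27],[0,0,0,27]]}}

```text
time: 6.03
tool_pos: [0.6556, -0.1653, 0.1135]
tool_rot: [0.0, 0.597, 0.802, 0.0]
contact_force: [-0.5, -0.3, 0.6]
gripper_width: -0.002
```

```bash
python3 -c "
from h import *
rep((50,-105),.033);print(manip.state()['joint_pos']);carrier('d')"
```

```text
t 6.03 plate [  30.9 -112.7] z 0.1135 shift [0.0077 0.019  0.0805] toolturn -90.1 F plate [-0.6 -0.2] 0.6 w -0.0
[-3.57042909e-01  2.61954717e-01  1.58235744e+00  3.08048071e-04
  1.29644674e+00 -6.48904367e-01]
top 119 [ 50.4 -50.1]
scene 229 [ 51.  -49.7]
```

View pics/d_scene.png

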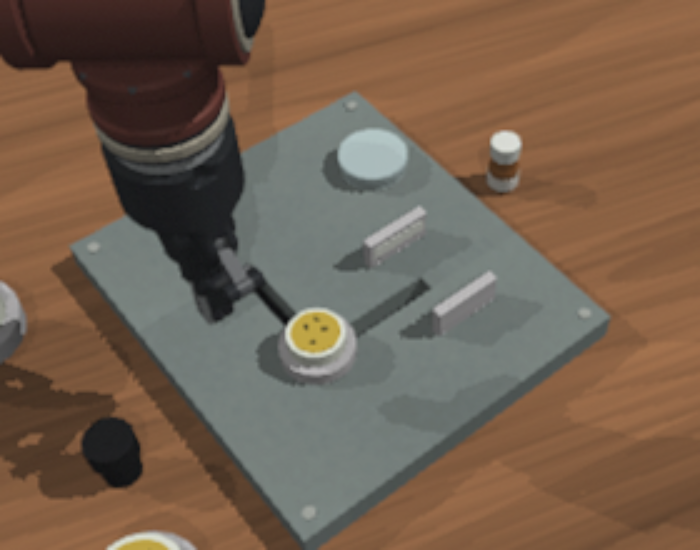

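The carrier is at the corner (50.5, -50) and upright. The finger goes to its -y side. Tool x is now plate +y, and tool y is plate +x.

>>> {"name": "jog_arm", "arguments": {"targets": [[0.002,0.019,0.01,0],[0.008,0.019,0.04,0],[0.008,0.019,0.07,0],[0.008,0.019,0.08,0],[0.008,0.019,0.08,0]]}}

```text
time: 6.55
tool_pos: [0.6682, -0.1511, 0.0288]
tool_rot: [-0.004, 0.596, 0.803, -0.001]
contact_force: [-0.4, 1.1, -0.5]
gripper_width: 0.001
```

```bash
python3 -c "
from h import *
rep((50.3,-92),.033)"
```

```text
t 6.55 plate [  47.  -102.7] z 0.0288 shift [ 0.0107  0.0033 -0.0041] toolturn -89.9 F plate [-0.1  1.1] -0.5 w 0.0
```

>>> {"name": "jog_arm", "arguments": {"targets": [[0.0,0.003,-0.004,0],[0.004,0.003,-0.004,0],[0.009,0.003,-0.004,0],[0.014,0.003,-0.004,0],[0.019,0.003,-0.004,0]]}}

```text
time: 6.97
tool_pos: [0.6694, -0.1331, 0.0391]
tool_rot: [0.002, 0.596, 0.803, 0.0]
contact_force: [0.9, -1.9, 2.2]
gripper_width: 0.002
```

```bash
python3 -c "
from h import *
rep((50.3,-92),.033);carrier()"
```

```text
t 6.97 plate [ 53.4 -85.8] z 0.0391 shift [-0.0061 -0.0031  0.0061] toolturn -89.9 F plate [ 0.3 -2.1] 2.2 w 0.0
scene 129 [ 50.4 -40.5]
```

>>> {"name": "jog_arm", "arguments": {"targets": [[-0.006,-0.003,0,0],[-0.006,-0.003,0.006,0],[-0.006,-0.003,0.006,0],[-0.006,-0.003,0.006,0]]}}

```text
time: 7.4
tool_pos: [0.6665, -0.1397, 0.03]
tool_rot: [-0.001, 0.596, 0.803, -0.0]
contact_force: [0.2, -0.1, -0.5]
gripper_width: -0.001
```

```bash
python3 -c "
from h import *
rep((50.3,-92),.033);carrier()"
```

```text
t 7.4 plate [ 48.7 -91.4] z 0.03 shift [-0.0006  0.0016 -0.0031] toolturn -90.0 F plate [ 0.2 -0.2] -0.5 w -0.0
scene 212 [ 50.7 -45.7]
```

>>> {"name": "jog_arm", "arguments": {"targets": [[0.005,0.001,-0.001,0],[0.01,0.001,-0.001,0],[0.015,0.001,-0.001,0],[0.02,0.001,-0.001,0],[0.025,0.001,-0.001,0]]}}

```text
time: 7.92
tool_pos: [0.6611, -0.1149, 0.0325]
tool_rot: [0.0, 0.596, 0.803, 0.0]
contact_force: [-0.0, -1.6, 0.4]
gripper_width: -0.004
```

```bash
python3 -c "
from h import *
rep((50.3,-92),.033);carrier()"
```

```text
t 7.92 plate [ 50.7 -66.1] z 0.0325 shift [-0.0259 -0.0004 -0.0005] toolturn -89.9 F plate [-0.5 -1.6] 0.4 w -0.0
scene 148 [ 52.  -19.1]
```

>>> {"name": "jog_arm", "arguments": {"targets": [[0.005,0,0,0],[0.01,0,0,0],[0.015,0,0,0],[0.02,0,0,0],[0.025,0,0,0]]}}

```text
time: 8.43
tool_pos: [0.6538, -0.0912, 0.0324]
tool_rot: [0.0, 0.596, 0.803, -0.0]
contact_force: [0.2, -1.0, 0.3]
gripper_width: 0.002
```

>>> {"name": "jog_arm", "arguments": {"targets": [[0.005,0,0,0],[0.01,0,0,0],[0.015,0,0,0],[0.02,0,0,0],[0.025,0,0,0]]}}

```text
time: 8.85
tool_pos: [0.6466, -0.0672, 0.0324]
tool_rot: [0.0, 0.596, 0.803, 0.0]
contact_force: [0.7, -0.7, 0.2]
gripper_width: -0.003
```

```bash
python3 -c "
from h import *
rep((50.3,9),.033);carrier('e')"
```

```text
t 8.85 plate [ 50.6 -16.2] z 0.0324 shift [ 0.0252 -0.0002 -0.0006] toolturn -90.0 F plate [ 0.5 -0.9] 0.2 w -0.0
top 77 [47.5 23.4]
scene 89 [52.2 34. ]
```

View pics/e_scene.png

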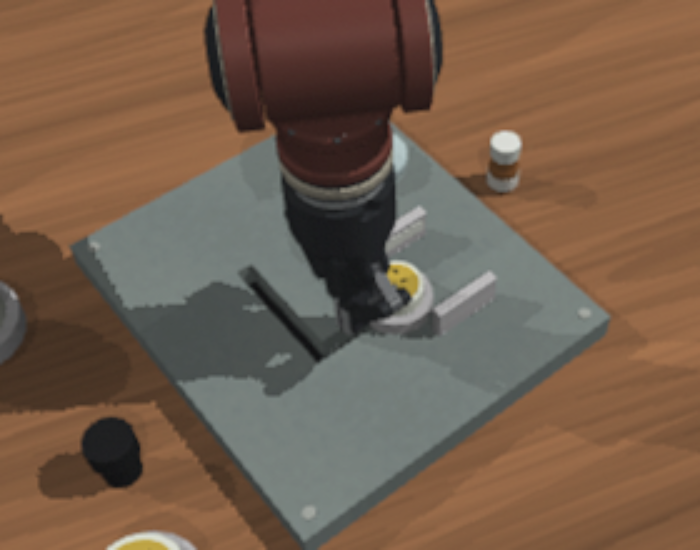

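The carrier is entering between the bars, upright. On to the end, slowing at the finish.

>>> {"name": "jog_arm", "arguments": {"targets": [[0.005,0,0,0],[0.01,0,0,0],[0.015,0,0,0],[0.019,0,0,0],[0.022,0,0,0]]}}

```text
time: 9.37
tool_pos: [0.6401, -0.046, 0.0322]
tool_rot: [-0.0, 0.596, 0.803, -0.0]
contact_force: [-0.7, -1.2, -0.4]
gripper_width: -0.001
```

>>> {"name": "jog_arm", "arguments": {"targets": [[0.001,0,0,0],[0.002,0,0,0],[0.003,0,0,0],[0.003,0,0,0]]}}

```text
time: 9.7
tool_pos: [0.6393, -0.0435, 0.0322]
tool_rot: [-0.0, 0.596, 0.803, 0.0]
contact_force: [0.0, -1.0, -0.2]
gripper_width: 0.001
```

>>> {"name": "jog_arm", "arguments": {"targets": [[0.001,0,0,0],[0.002,0,0,0],[0.002,0,0,0],[0.002,0,0,0]]}}

```text
time: 10.03
tool_pos: [0.6388, -0.0417, 0.0323]
tool_rot: [-0.0, 0.596, 0.803, 0.0]
contact_force: [0.0, -0.2, 0.9]
gripper_width: -0.0
```

```bash
python3 -c "
from h import *
rep((50.3,9),.033);carrier()"
```

```text
t 10.03 plate [50.5 10.4] z 0.0323 shift [-0.0014 -0.0002 -0.0007] toolturn -90.0 F plate [-0.  -0.2] 0.9 w -0.0
top 63 [44.9 54.8]
scene 62 [52.  61.2]
```

>>> {"name": "jog_arm", "arguments": {"targets": [[0.001,0,0,0],[0.001,0,0,0],[0.001,0,0,0]]}}

```text
time: 10.38
tool_pos: [0.6386, -0.0408, 0.0323]
tool_rot: [0.0, 0.596, 0.803, -0.0]
contact_force: [-0.5, -0.5, -0.4]
gripper_width: 0.001
```

>>> {"name": "jog_arm", "arguments": {"targets": [[0.001,0,0,0],[0.001,0,0,0],[0.001,0,0,0]]}}

```text
time: 10.63
tool_pos: [0.6384, -0.0402, 0.0324]
tool_rot: [0.0, 0.596, 0.803, -0.0]
contact_force: [0.4, -2.3, -0.6]
gripper_width: 0.0
```

>>> {"name": "jog_arm", "arguments": {"targets": [[0.001,0,0,0],[0.001,0,0,0],[0.001,0,0,0]]}}

```text
time: 10.88
tool_pos: [0.6384, -0.04, 0.0326]
tool_rot: [0.001, 0.596, 0.803, -0.0]
contact_force: [0.7, -5.5, -0.4]
gripper_width: -0.002
```

>>> {"name": "jog_arm", "arguments": {"targets": [[0.001,0,0,0],[0.001,0,0,0],[0.001,0,0,0]]}}

```text
time: 11.13
tool_pos: [0.6385, -0.0398, 0.033]
tool_rot: [0.002, 0.596, 0.803, -0.001]
contact_force: [1.5, -6.9, -0.3]
gripper_width: 0.007
```

The force climbs while the position stalls, so the pin is at the closed end. Next I'll back off along the slot, lift, withdraw and check.

>>> {"name": "jog_arm", "arguments": {"targets": [[-0.01,0,0,0],[-0.035,0,0,0],[-0.035,0,-0.035,0],[-0.035,0,-0.075,0],[-0.035,0,-0.115,0]]}}

```text
time: 11.55
tool_pos: [0.6467, -0.0713, 0.1469]
tool_rot: [-0.002, 0.596, 0.803, -0.0]
contact_force: [1.1, 0.3, 0.2]
gripper_width: 0.002
```

>>> {"name": "jog_arm", "arguments": {"targets": [[-0.03,-0.02,-0.02,0],[-0.06,-0.04,-0.04,0],[-0.08,-0.07,-0.04,0],[-0.1,-0.1,-0.04,0],[-0.12,-0.13,-0.04,0]]}}

```text
time: 11.97
tool_pos: [0.5574, -0.2248, 0.1881]
tool_rot: [0.0, 0.596, 0.803, 0.001]
contact_force: [0.1, -0.5, -0.5]
gripper_width: 0.003
```

```bash
python3 - <<'E'
from h import *
rep((50,9),.033);carrier('g')
a=cv2.imread("pics/g_top.png");b=cv2.imread("pics/g_scene.png")
b=cv2.resize(b,None,fx=.5,fy=.5); 
print(a.shape,b.shape); b=cv2.copyMakeBorder(b,0,a.shape[0]-b.shape[0],0,0,0); cv2.imwrite("pics/g.png",np.hstack([a[:,:440],b]))
E
```

```text
t 11.97 plate [ -80.3 -141.4] z 0.1881 shift [0.1501 0.1303 0.1554] toolturn -89.9 F plate [ 0.  -0.5] -0.5 w 0.0
top 137 [51.7 53. ]
scene 192 [51.8 52.5]
(488, 462, 3) (275, 350, 3)
```

View pics/g.png

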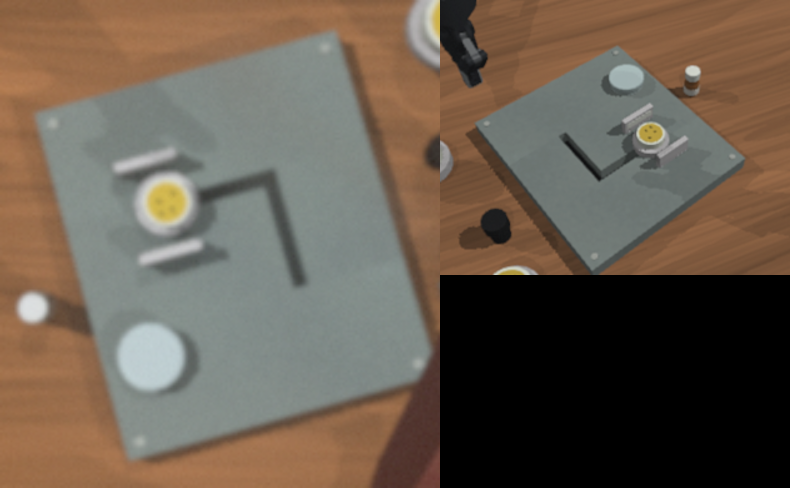

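The views show the carrier upright between the bars. It measures (51.7, 53.0) from the top camera and (51.8, 52.5) from the scene camera, against a nominal (50, 50) plus 1.25 mm of play, so it is hard at the stop. Dish, vial and eyepiece haven't moved, and the hand is clear.

```bash
python3 -c "
from h import *
print(manip.job_done())"
```

```text
the job is handed in; nothing more can be done
None
```

I pushed the small carrier with the shut fingertips, low on its disc, along the first leg to the corner. I then pushed it from its -y side along the second leg until the pin met the closed end. There the tool stopped advancing while the force rose to about 7 N. I handed the job in at about 12 s of the 45 s allowed.

**Last checks:** Both cameras put the carrier at about (51.7, 53) mm in plate axes. The nominal end is (50, 50) with 1.25 mm of pin play. The remaining 1–2 mm is about the calibration error, and I take the stall and force rise as the proof that it is home. The carrier is upright, the dish, vial and eyepiece look unmoved, and the hand is clear.

**One slip:** At the start of the second leg the finger was briefly too high, 39 mm against the disc's top edge at 40 mm. I backed off and lowered it before pushing on, and the carrier did not tip. Some camera readings taken mid-push disagreed by several millimetres because the hand partly hid the carrier, so I did not rely on them.

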